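# Free and raise the swing arm of a bench gauge

### The arm

A 6-joint arm with a two-finger parallel gripper is mounted at the origin on the work surface. World frame = base frame: x ahead of the robot, y to its left, z up, the work surface at z = 0. Lengths are in mm, angles in rad, forces in N, time in s.
With the tool pointing down it reaches from about 350 to 850 mm from the base axis. Payload 8.1 kg.
Tool frame: the origin (TCP) lies between the finger pads, 19 mm behind the fingertips; this is the grasp point; z points along the fingers, y is the line along which they close (so a half turn about z gives the same grasp; the last joint's range is limited). The gripper opens to 93 mm and grips with 3 to 60 N. Pads are 15 mm wide; open, the fingers measure 128 mm over their backs; the gripper's body (75 mm by 188 mm) begins 65 mm behind the grasp point.
Start: joints at [-1.427, 0.13, 1.488, -0, 1.523, -0.085], TCP at [136.106, -584.363, 237.435] pointing down, gripper open.
Joint ranges: [-2.96, 2.96], [-0.89, 2.26], [0.02, 2.5], [-1.34, 4.48], [0, 2.73], [-2.66, 2.66]. Speed limits (rad/s): [2.39, 2.39, 2.79, 3.14, 3.14, 3.14].

### API

Orientations are given as a rotation vector (axis times angle).
In Python, from station import env gives the robot as it stands. The module is installed in compiled form; this text tells all that it offers.
- The arm moves only by the shell command python3 -m inch 'ROWS'. ROWS is a JSON object whose one key "deltas" holds a list of rows, each an object with "jaw": the opening, from 0 (shut) to 1 (fully open); "delta_pos": the shift along the tool's x, y, z in units of 30 mm (1.0 is 30 mm), a list of three; "rot": the turn, a rotation vector about the tool's x, y, z in units of 5 degrees (1.0 is 5 degrees), a list of three. A call has 1 to 20 rows; each row shifts and turns the commanded pose from where the row before left it, along the tool's axes as they then stand; what a row does not reach is not made up. A row lasts 1/10 s, in which the tool goes at most 50 mm and 8.59 degrees, less where a joint would pass 70% of its speed; a pose out of reach is approached as far as the arm can. A call is refused whole if a number of a shift passes 1 or a number of a turn 1, either way. A call with a gripper value outside its range is refused whole. The fingers move at their own pace and stop on an object; the grip force is fixed at half the most. Time passes only in rows, so rows that do not move let the fingers close. It gives the time, the measured TCP pose, the force, the opening and the grip force at its end, in the units of the state.
- env.get_state(): the state, without advancing time (a new reading comes with each control period).
- env.capture(name): name is "scene" or "top"; returns the picture (400x640x3 uint8, red, green, blue); there is no depth.
- env.calibration(name): a dict with "fx", "fy", "cx", "cy" (pixels), "R" (3x3) and "t" (3): a world point X has camera coordinates R X + t. Camera axes: x right, y down, z forward; pixel columns grow to the right and rows downward; lengths in mm; the calibration is good to about 2 mm. A picture is of the moment at which its call begins. calibration takes no time and is no camera call.
- env.hand_in(): hands the job in; it is judged then, once.
The state is a dict: "time": time; "q": joint angles; "qvel": joint speeds; "tau": joint torques, N m; "tcp_pos": TCP position; "tcp_rot": TCP orientation; "ft_force": force on the tool from outside, world axes, zero at the start; "torque": the same for the moment, N m; "grip_width": finger opening in mm; "gripper_force": force on a finger pad.
Only numpy, scipy, OpenCV 4.12 (cv2) and the standard library are available. Lean on these libraries where they do the work, as an engineer would, in place of code of your own. Each camera call takes 0.05 s, during which the arm holds its last target. There are 200 camera calls.

### The job

The ring under the dial indicator is about to be changed, so open the bench gauge and hold it open. Turn both black wing clamps anticlockwise fully to their stops so that they let go of the swing arm, then pull the red spring latch knob fully out sideways, away from the arm, so that its fork clears the ball, and, keeping it pulled, lift the arm off its ball by that knob without letting it fall. Finish while still gripping the knob and holding the arm up and still, its nose at least 80 mm above the ball, and leave the rings, the wooden case and the thermometer where they are.

Things in the scene. Friction and masses are not known exactly. Their poses are not given: they have to be found in the camera images.
- gauge_base: the gauge's fixed base: black granite plate 320 x 220 x 30 mm; origin at the centre of its underside, x from the ball post (x = -100 mm) to the hinge (x = +120 mm), y to the left, z up; place and yaw vary. The seated swing arm's top face is 102 mm above the table; the face-up dial indicator on it (45 mm across, top 125 mm above the table) is at x = +30, y = 0
- swing_arm: aluminium swing arm with dial indicator, 36 mm wide (44 mm at the nose, 64 mm at the clamps), 16 mm thick, 0.5 to 0.9 kg, level when seated; origin on the hinge axis 94 mm above the table, x from nose to hinge, y along the hinge; the nose is at x = -220 mm. A positive turn about y lifts the nose (at most 1.1 rad). Nothing holds it up: let go, it falls
- nose (a point): point under the nose of the swing arm at the socket's centre; coincides with the ball's centre (86 mm above the table) when the arm is seated, rises with the arm
- ball (a point): centre of the 25 mm steel ball on the post at the front of the base, 86 mm above the table
- latch_knob (a point): grip point in the middle of the red upright latch knob left (+y) of the nose: round, 16 mm across, 107 to 138 mm above the table, under a 22 mm head reaching 145 mm; the point is 127.5 mm above the table, 42 mm left of the arm's middle line when latched; about 12 mm gap to the nose block, whose top is 25 mm below this point. Axes as the arm's, with which it rises and tilts
- latch (a joint): how far the latch slide is pulled out, m: 0 latched (fork under the ball), 0.020 end stop (pressing on the stop does no harm); it pulls out along the arm's +y (left), spring 4 N at rest to about 12 N at the stop, and springs back when let go; the fork is clear of the ball beyond 0.015 and must stay so until the nose has risen 30 mm
- wing_l (a point): middle of the left clamp's wing grip (x = -30, y = +56 mm on the base), 135 mm above the table: a black upright bar 42 mm long, 12 mm wide, 115 to 147 mm above the table, lying along this point's y axis; z is up, the turning axis. The steel tongue under it (top 111 mm above the table) reaches 36 mm to this point's -y side, over the arm when clamped
- wing_r (a point): the same on the right clamp (x = -30, y = -56 mm on the base); this point's axes are turned half round, so its tongue too reaches over the arm when clamped
- clamp_l (a joint): left clamp angle, rad: 0 clamped, grows anticlockwise seen from above, 1.4 end stop (open); friction only (about 0.12 N m), stays where it is left; starts between 0 and 0.2
- clamp_r (a joint): right clamp angle, the same
- test_ring: bystander: steel ring 66 mm across, 15 mm high, loose on the anvil under the indicator; origin at the centre of its underside
- setting_ring: bystander: dark steel setting ring 54 mm across, 20 mm high, loose on the right front corner of the granite plate; origin at the centre of its underside
- block_case: bystander: closed wooden gauge block case 202 x 132 x 61 mm, on the table to one side of the gauge; origin at the centre of its underside
- thermometer: bystander: white upright digital thermometer 105 mm wide, 100 mm high, on the table to the other side; origin under its face

How it is judged:
By the outcome, as a careful person would: the job done as asked, in the order asked, and still so for the second after the job is handed in, while the arm keeps its last pose, push and grip.
It also fails if it takes over 54 s, if anything falls off the work surface, if the arm or the gripper's body presses on something with over 40 N, if the wrist force passes 120 N, or if a joint passes its speed limit or range.

## Working session

There is one attempt and no reset: what is moved stays moved. The work goes in short steps, Python scripts to look and compute and a shell command to move; the robot and the scene stay as the last step left them, time stands still between calls to the robot, and variables do not carry over. Pictures are saved under pics/ and viewed, at most 12 in all, crops included, and the job is handed in when it is done.

```bash
mkdir -p pics; python3 - <<'E'
from station import env
import cv2,numpy as np
for n in("scene","top"):
    im=env.capture(n); cv2.imwrite(f"pics/{n}0.png",im[:,:,::-1]); c=env.calibration(n)
    print(n,c["fx"],c["cx"],c["cy"],np.round(c["R"],3).tolist(),np.round(c["t"]))
s=env.get_state();print(s["time"],s["tcp_pos"],s["tcp_rot"],s["grip_width"])
E
```

```text
scene 376.13368174871454 312.88180372815896 196.88322826196128 [[-0.883, 0.47, 0.007], [0.346, 0.66, -0.667], [-0.318, -0.586, -0.745]] [ 485. -111. 1425.]
top 458.1051321857502 319.354771877786 189.6108613054696 [[0.002, -1.0, -0.014], [-0.998, -0.001, -0.067], [0.067, 0.014, -0.998]] [  11.  556. 1813.]
0.1 [ 136.02005472 -583.86854266  236.4910321 ] [-3.11937635e+00 -3.58411623e-01  9.81977879e-05] 92.67507131122451
```

View pics/scene0.png

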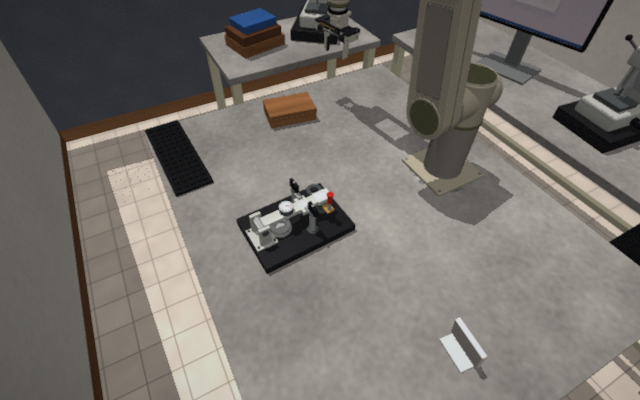

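View pics/top0.png

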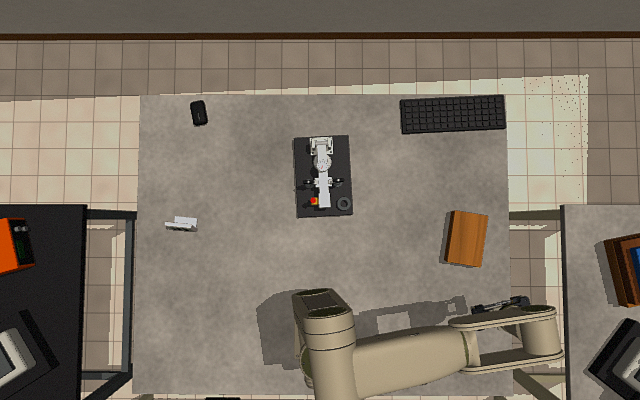

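The top view shows the gauge at about (323,176), nose towards the robot and the red knob at (313,201). The case is at the right (466,238) and the thermometer at the left (182,224). Next I'll enlarge the gauge and fit the plate.

```bash
cat > h.py <<'E'
from station import env
import cv2,numpy as np
def ray(n,uv,z):
    c=env.calibration(n);R=np.array(c["R"]);t=np.array(c["t"])
    d=R.T@np.array([(uv[0]-c["cx"])/c["fx"],(uv[1]-c["cy"])/c["fy"],1]);o=-R.T@t
    return o+d*(z-o[2])/d[2]
def proj(n,X):
    c=env.calibration(n);p=np.array(c["R"])@np.array(X,float)+np.array(c["t"])
    return np.array([c["fx"]*p[0]/p[2]+c["cx"],c["fy"]*p[1]/p[2]+c["cy"]])
E
python3 - <<'E'
from h import *
im=cv2.imread("pics/top0.png")
a=cv2.resize(im[130:225,285:365],None,fx=6,fy=6,interpolation=cv2.INTER_CUBIC)
s=cv2.imread("pics/scene0.png")
b=cv2.resize(s[175:270,232:360],None,fx=6,fy=6,interpolation=cv2.INTER_CUBIC)
cv2.imwrite("pics/ta.png",a);cv2.imwrite("pics/sa.png",b)
# plate fit: dark pixels region, top view
g=im.max(2); m=((g<70)*255).astype(np.uint8); m[:125]=0;m[225:]=0;m[:,:280]=0;m[:,370:]=0
m=cv2.morphologyEx(m,cv2.MORPH_CLOSE,np.ones((9,9)))
k=max(cv2.findContours(m,0,2)[0],key=cv2.contourArea)
r=cv2.minAreaRect(k);print(r)
P=np.array([ray("top",p,30)[:2] for p in cv2.boxPoints(r)]);print(P.round(1).tolist(),P.mean(0))
print(np.linalg.norm(P-np.roll(P,1,0),axis=1))
for n,i in(("top",im),("scene",s)):
    h=cv2.cvtColor(i,cv2.COLOR_BGR2HSV);q=((h[...,0]<6)|(h[...,0]>174))&(h[...,1]>170)&(h[...,2]>90)
    if n=="top": q[:130]=0;q[225:]=0;q[:,:290]=0;q[:,360:]=0
    else: q[:175]=0;q[270:]=0;q[:,:232]=0;q[:,360:]=0
    y,x=np.nonzero(q);print(n,len(x),x.mean(),y.mean(),x.min(),x.max(),y.min(),y.max(),ray(n,(x.mean(),y.mean()),140 if n=="top" else 130))
E
```

```text
((322.65057373046875, 175.86048889160156), (80.4150161743164, 55.44956970214844), 86.98721313476562)
[[766.2, 117.6], [777.8, -104.1], [456.9, -120.0], [445.1, 99.1]] [611.50570809  -1.86228358]
[321.68231922 222.03078631 321.28192337 219.40979944]
top 24 312.5 199.75 310 315 197 202 [510.43956411  35.01939663 140.        ]
scene 51 329.5686274509804 197.3921568627451 327 332 192 203 [511.01439116  34.30512605 130.        ]
```

View pics/ta.png

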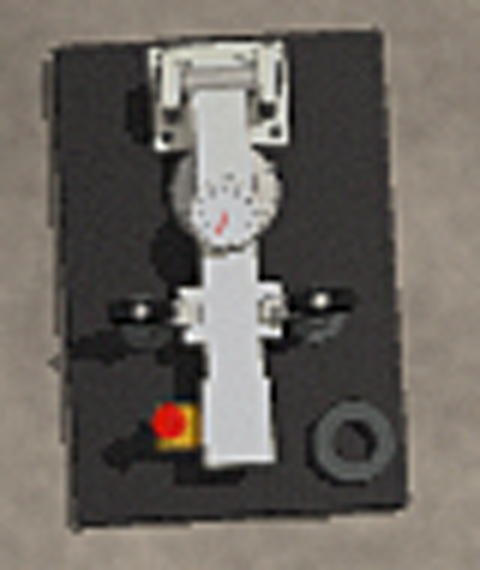

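View pics/sa.png

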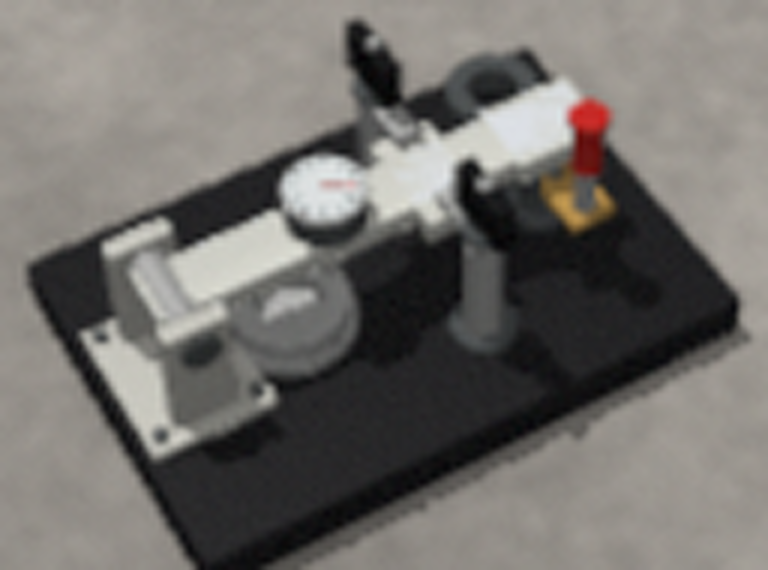

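Both crops are clear. In the top crop the knob is at (170,420), the left wing centre near (143,312) and the right wing near (320,300). In the scene crop the left wing bar runs from (460,165) to (510,245) and the right from (350,25) to (400,95).

```bash
cat >> h.py <<'E'
from scipy.spatial.transform import Rotation as Ro
C=np.array([611.5,-1.9]);Y=0.053
def W(x,y):c,s=np.cos(Y),np.sin(Y);return C+[c*x-s*y,s*x+c*y]
def togo(x,y,z,yaw):  # shift in present tool axes (30 mm units) and turn about tool z (5 deg units)
    s=env.get_state();R=Ro.from_rotvec(s["tcp_rot"]).as_matrix()
    a=np.arctan2(R[1,0],R[0,0])
    print("t",round(s["time"],2),"pos",np.round(s["tcp_pos"],1),"yaw",round(a,3),"q",np.round(s["q"],2),"w",round(s["grip_width"],1),"F",np.round(s["ft_force"],1),"M",np.round(s["torque"],2),"gf",round(s["gripper_force"],1))
    print("shift",np.round(R.T@(np.array([x,y,z])-s["tcp_pos"])/30,3),"turn z",round(-np.degrees(yaw-a)/5,2),"tilt z-axis",np.round(R[:,2],3))
E
python3 - <<'E'
from h import *
print("pred l,r,knob",W(-30,56),W(-30,-56),W(-100,42))
f=lambda o,p:(o[0]+p[0]/6-.4,o[1]+p[1]/6-.4)
for p in((143,312),(320,300)): print("dot",ray("top",f((285,130),p),147))
for p,q in(((112,308),(178,312)),((285,303),(355,297))):
  a,b=[ray("top",f((285,130),v),147)[:2] for v in(p,q)];print("bar top",a,b,np.arctan2(*(b-a)[::-1]))
for p,q in(((462,168),(512,222)),((350,25),(393,72))):
  a,b=[ray("scene",f((232,175),v),147)[:2] for v in(p,q)];print("bar scene",a,b,(a+b)/2,np.arctan2(*(b-a)[::-1]))
togo(*W(-30,56),230,np.pi/2+Y+.1)
E
```

```text
pred l,r,knob [578.57551446  52.43211069] [584.50873581 -59.41062213] [509.41545912  34.74350574]
dot [577.72690751  50.13709285 147.        ]
dot [585.24217523 -59.63532875 147.        ]
bar top [580.20905374  69.39126328] [577.73665302  28.41683114] -1.631063340080693
bar top [583.36651096 -37.9391959 ] [587.11745497 -81.32701369] -1.4845591941469582
bar scene [584.09467837  36.38101102] [578.72473958  78.02456473] [581.40970898  57.20278788] 1.6990387024866622
bar scene [590.07092655 -77.89790895] [585.23554906 -37.42090471] [587.6532378  -57.65940683] 1.6896927520305443
t 0.1 pos [ 136.  -583.9  236.5] yaw 0.229 q [-1.43  0.13  1.49 -0.    1.52 -0.09] w 92.7 F [-0.5  0.6 -0.3] M [-0.03 -0.05 -0.07] gf 0.0
shift [ 19.178 -17.311   0.248] turn z -17.13 tilt z-axis [-0.     0.002 -1.   ]
```

```bash
python3 -m inch '{"deltas":[{"jaw":0.4,"delta_pos":[0.96,-0.866,0],"rot":[0,0,0]},{"jaw":0.4,"delta_pos":[0.96,-0.866,0],"rot":[0,0,0]},{"jaw":0.4,"delta_pos":[0.96,-0.866,0],"rot":[0,0,0]},{"jaw":0.4,"delta_pos":[0.96,-0.866,0],"rot":[0,0,0]},{"jaw":0.4,"delta_pos":[0.96,-0.866,0],"rot":[0,0,0]},{"jaw":0.4,"delta_pos":[0.96,-0.866,0],"rot":[0,0,0]},{"jaw":0.4,"delta_pos":[0.96,-0.866,0],"rot":[0,0,0]},{"jaw":0.4,"delta_pos":[0.96,-0.866,0],"rot":[0,0,0]},{"jaw":0.4,"delta_pos":[0.96,-0.866,0],"rot":[0,0,0]},{"jaw":0.4,"delta_pos":[0.96,-0.866,0],"rot":[0,0,0]},{"jaw":0.4,"delta_pos":[0.96,-0.866,0],"rot":[0,0,0]},{"jaw":0.4,"delta_pos":[0.96,-0.866,0],"rot":[0,0,0]},{"jaw":0.4,"delta_pos":[0.96,-0.866,0],"rot":[0,0,0]},{"jaw":0.4,"delta_pos":[0.96,-0.866,0],"rot":[0,0,0]},{"jaw":0.4,"delta_pos":[0.96,-0.866,0],"rot":[0,0,0]},{"jaw":0.4,"delta_pos":[0.96,-0.866,0],"rot":[0,0,0]},{"jaw":0.4,"delta_pos":[0.96,-0.866,0],"rot":[0,0,0]},{"jaw":0.4,"delta_pos":[0.96,-0.866,0],"rot":[0,0,0]},{"jaw":0.4,"delta_pos":[0.96,-0.866,0],"rot":[0,0,0]},{"jaw":0.4,"delta_pos":[0.96,-0.866,0],"rot":[0,0,0]}]}'
python3 -m inch '{"deltas":[{"jaw":0.4,"delta_pos":[0,0,0],"rot":[0,0,-0.97]},{"jaw":0.4,"delta_pos":[0,0,0],"rot":[0,0,-0.97]},{"jaw":0.4,"delta_pos":[0,0,0],"rot":[0,0,-0.97]},{"jaw":0.4,"delta_pos":[0,0,0],"rot":[0,0,-0.97]},{"jaw":0.4,"delta_pos":[0,0,0],"rot":[0,0,-0.97]},{"jaw":0.4,"delta_pos":[0,0,0],"rot":[0,0,-0.97]},{"jaw":0.4,"delta_pos":[0,0,0],"rot":[0,0,-0.97]},{"jaw":0.4,"delta_pos":[0,0,0],"rot":[0,0,-0.97]},{"jaw":0.4,"delta_pos":[0,0,0],"rot":[0,0,-0.97]},{"jaw":0.4,"delta_pos":[0,0,0],"rot":[0,0,-0.97]},{"jaw":0.4,"delta_pos":[0,0,0],"rot":[0,0,-0.97]},{"jaw":0.4,"delta_pos":[0,0,0],"rot":[0,0,-0.97]},{"jaw":0.4,"delta_pos":[0,0,0],"rot":[0,0,-0.97]},{"jaw":0.4,"delta_pos":[0,0,0],"rot":[0,0,-0.97]},{"jaw":0.4,"delta_pos":[0,0,0],"rot":[0,0,-0.97]},{"jaw":0.4,"delta_pos":[0,0,0],"rot":[0,0,-0.97]},{"jaw":0.4,"delta_pos":[0,0,0],"rot":[0,0,-0.97]},{"jaw":0.4,"delta_pos":[0,0,0],"rot":[0,0,0]}]}'
python3 -c "
from h import *
togo(*W(-30,56),137,np.pi/2+Y+.05)"
```

```text
time: 2.1
tcp_pos: [579.7, 53.9, 236.9]
tcp_rot: [-3.121, -0.359, 0.001]
ft_force: [0.7, -1.5, -0.2]
grip_width: 36.9
gripper_force: 0.0
time: 3.9
tcp_pos: [579.0, 52.3, 236.9]
tcp_rot: [-2.109, -2.327, 0.001]
ft_force: [-0.1, -0.5, 0.6]
grip_width: 37.3
gripper_force: 0.0
t 3.9 pos [579.   52.3 236.9] yaw 1.669 q [ 0.    0.08  1.54  0.    1.52 -0.1 ] w 37.3 F [-0.1 -0.5  0.6] M [-0.09 -0.19  0.02] gf 0.0
shift [ 0.004 -0.009  3.33 ] turn z -0.05 tilt z-axis [-0.001  0.    -1.   ]
```

```bash
python3 -m inch '{"deltas":[{"jaw":0.4,"delta_pos":[0,0,0.8],"rot":[0,0,0]},{"jaw":0.4,"delta_pos":[0,0,0.8],"rot":[0,0,0]},{"jaw":0.4,"delta_pos":[0,0,0.8],"rot":[0,0,0]},{"jaw":0.4,"delta_pos":[0,0,0.6],"rot":[0,0,0]},{"jaw":0.4,"delta_pos":[0,0,0.33],"rot":[0,0,0]},{"jaw":0.4,"delta_pos":[0,0,0],"rot":[0,0,0]},{"jaw":0,"delta_pos":[0,0,0],"rot":[0,0,0]},{"jaw":0,"delta_pos":[0,0,0],"rot":[0,0,0]},{"jaw":0,"delta_pos":[0,0,0],"rot":[0,0,0]},{"jaw":0,"delta_pos":[0,0,0],"rot":[0,0,0]},{"jaw":0,"delta_pos":[0,0,0],"rot":[0,0,0]},{"jaw":0,"delta_pos":[0,0,0],"rot":[0,0,0]}]}'
python3 - <<'E'
from h import *
togo(*W(-30,56),137,np.pi/2+Y+1.4)
im=env.capture("scene")[175:270,232:360,::-1]
cv2.imwrite("pics/s1.png",cv2.resize(im,None,fx=6,fy=6,interpolation=cv2.INTER_CUBIC))
E
```

```text
time: 5.1
tcp_pos: [578.6, 52.2, 138.6]
tcp_rot: [-2.111, -2.326, 0.002]
ft_force: [-7.3, 0.3, 7.9]
grip_width: 12.0
gripper_force: 29.8
t 5.1 pos [578.6  52.2 138.6] yaw 1.668 q [ 0.    0.15  1.65 -0.    1.34 -0.09] w 12.0 F [-7.3  0.3  7.9] M [-0.18  1.35 -0.14] gf 29.8
shift [ 0.007 -0.001  0.055] turn z -15.54 tilt z-axis [-0.001 -0.    -1.   ]
```

View pics/s1.png

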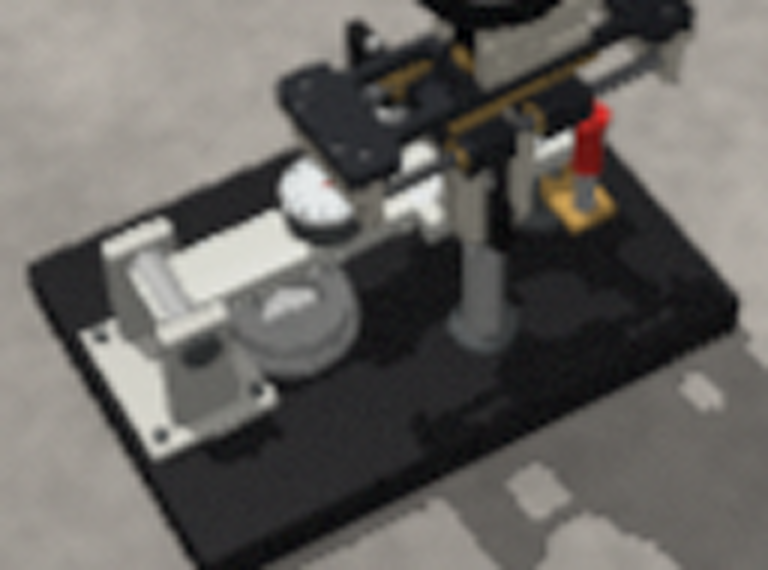

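The fingers hold the left wing, with the opening at 12.0 mm. The view shows the fingers on both sides of the bar near (490,190).

```bash
python3 -m inch '{"deltas":[{"jaw":0,"delta_pos":[0,0,-0.03],"rot":[0,0,-0.5]},{"jaw":0,"delta_pos":[0,0,0],"rot":[0,0,-0.9]},{"jaw":0,"delta_pos":[0,0,0],"rot":[0,0,-0.9]},{"jaw":0,"delta_pos":[0,0,0],"rot":[0,0,-0.9]},{"jaw":0,"delta_pos":[0,0,0],"rot":[0,0,-0.9]},{"jaw":0,"delta_pos":[0,0,0],"rot":[0,0,-0.9]},{"jaw":0,"delta_pos":[0,0,0],"rot":[0,0,-0.9]},{"jaw":0,"delta_pos":[0,0,0],"rot":[0,0,-0.9]},{"jaw":0,"delta_pos":[0,0,0],"rot":[0,0,-0.9]},{"jaw":0,"delta_pos":[0,0,0],"rot":[0,0,-0.9]},{"jaw":0,"delta_pos":[0,0,0],"rot":[0,0,-0.9]},{"jaw":0,"delta_pos":[0,0,0],"rot":[0,0,-0.9]},{"jaw":0,"delta_pos":[0,0,0],"rot":[0,0,-0.9]},{"jaw":0,"delta_pos":[0,0,0],"rot":[0,0,-0.9]},{"jaw":0,"delta_pos":[0,0,0],"rot":[0,0,-0.9]},{"jaw":0,"delta_pos":[0,0,0],"rot":[0,0,-0.9]},{"jaw":0,"delta_pos":[0,0,0],"rot":[0,0,-0.9]},{"jaw":0,"delta_pos":[0,0,0],"rot":[0,0,0]}]}'
python3 -c "
from h import *
togo(*W(-30,56),137,np.pi/2+Y+1.4)"
```

```text
time: 6.95
tcp_pos: [576.3, 50.0, 138.7]
tcp_rot: [-0.269, -3.124, 0.007]
ft_force: [-17.8, -11.0, 12.2]
grip_width: 11.9
gripper_force: 29.9
t 6.95 pos [576.3  50.  138.7] yaw 2.97 q [ 0.    0.15  1.65 -0.    1.35 -1.4 ] w 11.9 F [-17.8 -11.   12.2] M [-1.85  2.99 -0.11] gf 29.9
shift [-0.06   0.091  0.055] turn z -0.62 tilt z-axis [-0.007 -0.004 -1.   ]
```

```bash
python3 -m inch '{"deltas":[{"jaw":0,"delta_pos":[0.08,-0.11,0],"rot":[0,0,0]},{"jaw":0,"delta_pos":[0,0,-0.03],"rot":[0,0,-0.4]},{"jaw":0,"delta_pos":[0,0,0],"rot":[0,0,-0.4]},{"jaw":0,"delta_pos":[0,0,0],"rot":[0,0,-0.4]},{"jaw":0,"delta_pos":[0,0,0],"rot":[0,0,-0.4]},{"jaw":0,"delta_pos":[0,0,0],"rot":[0,0,0]}]}'
python3 -c "
from h import *
togo(*W(-30,56),137,np.pi/2+Y+1.4)"
```

```text
time: 7.55
tcp_pos: [575.9, 49.5, 138.8]
tcp_rot: [-0.054, -3.14, -0.0]
ft_force: [0.0, 0.4, -5.3]
grip_width: 12.1
gripper_force: 31.5
t 7.55 pos [575.9  49.5 138.8] yaw 3.107 q [-0.    0.14  1.66  0.    1.34 -1.54] w 12.1 F [ 0.   0.4 -5.3] M [ 0.14 -0.15 -0.67] gf 31.5
shift [-0.086  0.099  0.059] turn z 0.96 tilt z-axis [-0.001  0.    -1.   ]
```

```bash
python3 -m inch '{"deltas":[{"jaw":0.4,"delta_pos":[0,0,0],"rot":[0,0,0.8]},{"jaw":0.4,"delta_pos":[0,0,0],"rot":[0,0,0]},{"jaw":0.4,"delta_pos":[0,0,0],"rot":[0,0,0]},{"jaw":0.4,"delta_pos":[0,0,-0.7],"rot":[0,0,0]},{"jaw":0.4,"delta_pos":[0,0,-1],"rot":[0,0,0]},{"jaw":0.4,"delta_pos":[0,0,-0.3],"rot":[0,0,0.95]},{"jaw":0.4,"delta_pos":[0,0,0],"rot":[0,0,0.95]},{"jaw":0.4,"delta_pos":[0,0,0],"rot":[0,0,0.95]},{"jaw":0.4,"delta_pos":[0,0,0],"rot":[0,0,0.95]},{"jaw":0.4,"delta_pos":[0,0,0],"rot":[0,0,0.95]},{"jaw":0.4,"delta_pos":[0,0,0],"rot":[0,0,0.95]},{"jaw":0.4,"delta_pos":[0,0,0],"rot":[0,0,0.95]},{"jaw":0.4,"delta_pos":[0,0,0],"rot":[0,0,0.95]},{"jaw":0.4,"delta_pos":[0,0,0],"rot":[0,0,0.95]},{"jaw":0.4,"delta_pos":[0,0,0],"rot":[0,0,0.95]},{"jaw":0.4,"delta_pos":[0,0,0],"rot":[0,0,0.95]},{"jaw":0.4,"delta_pos":[0,0,0],"rot":[0,0,0.95]},{"jaw":0.4,"delta_pos":[0,0,0],"rot":[0,0,0.95]},{"jaw":0.4,"delta_pos":[0,0,0],"rot":[0,0,0.95]},{"jaw":0.4,"delta_pos":[0,0,0],"rot":[0,0,0.95]}]}'
python3 - <<'E'
from h import *
im=env.capture("scene")[175:270,232:360,::-1]
cv2.imwrite("pics/s2.png",cv2.resize(im,None,fx=6,fy=6,interpolation=cv2.INTER_CUBIC))
togo(582.3,-62,140,np.pi/2+Y+.06)
E
```

```text
time: 9.55
tcp_pos: [576.5, 49.5, 199.8]
tcp_rot: [1.962, 2.453, 0.001]
ft_force: [0.7, 0.1, 0.0]
grip_width: 37.0
gripper_force: 0.0
t 9.6 pos [576.5  49.5 199.7] yaw 1.787 q [-0.    0.09  1.6  -0.    1.45 -0.22] w 37.1 F [-0.3  0.4 -0.3] M [-0.05 -0.11  0.04] gf 0.0
shift [-3.671 -0.612  1.992] turn z 1.19 tilt z-axis [ 0.001 -0.    -1.   ]
```

View pics/s2.png

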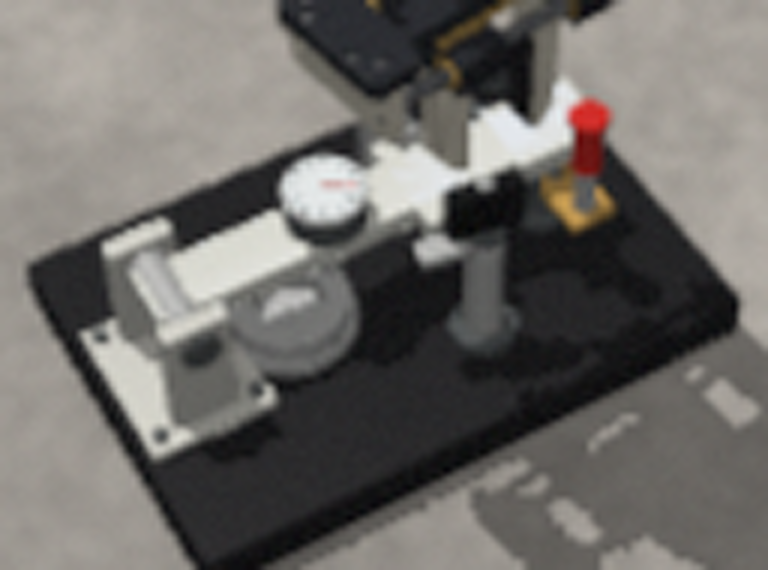

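The left clamp is open: its bar runs along the arm at (485,203), and its tongue at (430,250) is clear of the arm. Now the right one.

```bash
python3 -m inch '{"deltas":[{"jaw":0.4,"delta_pos":[-0.92,-0.153,0],"rot":[0,0,0]},{"jaw":0.4,"delta_pos":[-0.92,-0.153,0],"rot":[0,0,0]},{"jaw":0.4,"delta_pos":[-0.92,-0.153,0],"rot":[0,0,0]},{"jaw":0.4,"delta_pos":[-0.92,-0.153,0],"rot":[0,0,0]},{"jaw":0.4,"delta_pos":[0,0,0],"rot":[0,0,0.6]},{"jaw":0.4,"delta_pos":[0,0,0],"rot":[0,0,0.6]},{"jaw":0.4,"delta_pos":[0,0,0.7],"rot":[0,0,0]},{"jaw":0.4,"delta_pos":[0,0,0.7],"rot":[0,0,0]},{"jaw":0.4,"delta_pos":[0,0,0.6],"rot":[0,0,0]},{"jaw":0.4,"delta_pos":[0,0,0],"rot":[0,0,0]},{"jaw":0,"delta_pos":[0,0,0],"rot":[0,0,0]},{"jaw":0,"delta_pos":[0,0,0],"rot":[0,0,0]},{"jaw":0,"delta_pos":[0,0,0],"rot":[0,0,0]},{"jaw":0,"delta_pos":[0,0,0],"rot":[0,0,0]},{"jaw":0,"delta_pos":[0,0,0],"rot":[0,0,0]}]}'
python3 -c "
from h import *
togo(582.3,-62,140,np.pi/2+Y+1.4)"
```

```text
time: 11.1
tcp_pos: [584.7, -62.3, 140.9]
tcp_rot: [2.083, 2.347, 0.004]
ft_force: [5.2, 1.0, -0.6]
grip_width: 11.6
gripper_force: 29.7
t 11.1 pos [584.7 -62.3 140.9] yaw 1.69 q [-0.19  0.16  1.64  0.    1.34 -0.31] w 11.6 F [ 5.2  1.  -0.6] M [ 0.04 -0.91 -0.09] gf 29.7
shift [ 0.019 -0.078  0.028] turn z -15.29 tilt z-axis [ 0.004 -0.    -1.   ]
```

```bash
python3 -m inch '{"deltas":[{"jaw":0,"delta_pos":[0,0.1,0],"rot":[0,0,-0.6]},{"jaw":0,"delta_pos":[0,0,0],"rot":[0,0,-0.9]},{"jaw":0,"delta_pos":[0,0,0],"rot":[0,0,-0.9]},{"jaw":0,"delta_pos":[0,0,0],"rot":[0,0,-0.9]},{"jaw":0,"delta_pos":[0,0,0],"rot":[0,0,-0.9]},{"jaw":0,"delta_pos":[0,0,0],"rot":[0,0,-0.9]},{"jaw":0,"delta_pos":[0,0,0],"rot":[0,0,-0.9]},{"jaw":0,"delta_pos":[0,0,0],"rot":[0,0,-0.9]},{"jaw":0,"delta_pos":[0,0,0],"rot":[0,0,-0.9]},{"jaw":0,"delta_pos":[0,0,0],"rot":[0,0,-0.9]},{"jaw":0,"delta_pos":[0,0,0],"rot":[0,0,-0.9]},{"jaw":0,"delta_pos":[0,0,0],"rot":[0,0,-0.9]},{"jaw":0,"delta_pos":[0,0,0],"rot":[0,0,-0.9]},{"jaw":0,"delta_pos":[0,0,0],"rot":[0,0,-0.9]},{"jaw":0,"delta_pos":[0,0,0],"rot":[0,0,-0.9]},{"jaw":0,"delta_pos":[0,0,0],"rot":[0,0,-0.9]},{"jaw":0,"delta_pos":[0,0,0],"rot":[0,0,-0.9]},{"jaw":0,"delta_pos":[0,0,0],"rot":[0,0,-0.9]},{"jaw":0,"delta_pos":[0,0,0],"rot":[0,0,-0.9]},{"jaw":0,"delta_pos":[0,0,0],"rot":[0,0,0]}]}'
python3 -c "
from h import *
togo(585.3,-62.2,140,np.pi/2+Y+1.4)"
```

```text
time: 13.1
tcp_pos: [585.1, -62.5, 140.8]
tcp_rot: [0.025, -3.14, 0.001]
ft_force: [-8.8, -1.8, 8.7]
grip_width: 13.1
gripper_force: 31.9
t 13.1 pos [585.1 -62.5 140.8] yaw -3.125 q [-0.19  0.17  1.63 -0.    1.35 -1.78] w 13.1 F [-8.8 -1.8  8.7] M [-0.19  1.47 -0.63] gf 31.9
shift [-0.006  0.011  0.026] turn z -70.47 tilt z-axis [-0.001 -0.001 -1.   ]
```

The right clamp is at its stop too: the moment is -0.63 N m against 0.12 of friction. I'll release it, go above the knob and look.

```bash
python3 -m inch '{"deltas":[{"jaw":0.45,"delta_pos":[0,0,0],"rot":[0,0,0.8]},{"jaw":0.45,"delta_pos":[0,0,0],"rot":[0,0,0]},{"jaw":0.45,"delta_pos":[0,0,0],"rot":[0,0,0]},{"jaw":0.45,"delta_pos":[0,0,-0.7],"rot":[0,0,0]},{"jaw":0.45,"delta_pos":[0,0,-1],"rot":[0,0,0]},{"jaw":0.45,"delta_pos":[0,0,-0.3],"rot":[0,0,-0.9]},{"jaw":0.45,"delta_pos":[0,0,0],"rot":[0,0,-0.4]},{"jaw":0.45,"delta_pos":[0,0,0],"rot":[0,0,0]}]}'
python3 - <<'E'
from h import *
im=env.capture("scene")[160:270,232:360,::-1]
cv2.imwrite("pics/s3.png",cv2.resize(im,None,fx=5,fy=5,interpolation=cv2.INTER_CUBIC))
togo(509,31.7,127.5,-np.pi+.06)
E
```

```text
time: 13.9
tcp_pos: [586.3, -61.9, 200.1]
tcp_rot: [-0.094, 3.139, -0.0]
ft_force: [0.4, 0.3, -0.1]
grip_width: 41.8
gripper_force: 0.0
t 13.95 pos [585.9 -61.8 199.4] yaw -3.083 q [-0.19  0.12  1.57  0.    1.45 -1.82] w 41.8 F [-0.1 -0.7 -0.2] M [ 0.1  -0.16 -0.02] gf 0.0
shift [2.379 3.261 2.397] turn z -0.02 tilt z-axis [ 0. -0. -1.]
```

View pics/s3.png

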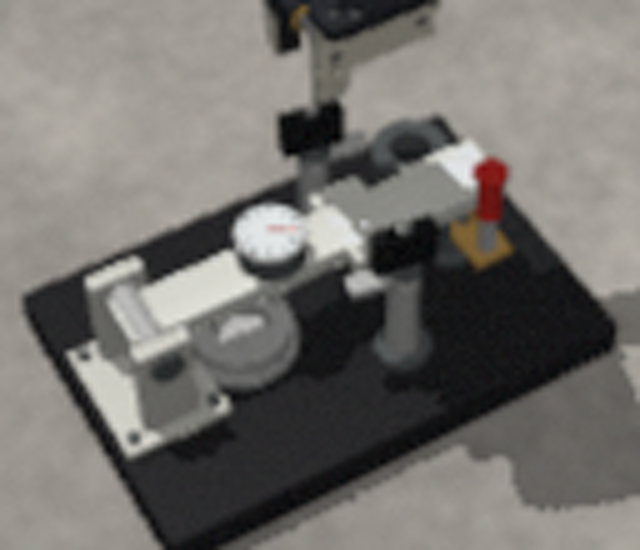

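Both clamps are open, the right bar at (310,130) and the left at (403,240). Both lie along the arm with their tongues off it. Now the knob at (490,190).

```bash
python3 -m inch '{"deltas":[{"jaw":0.45,"delta_pos":[0.595,0.815,0],"rot":[0,0,0]},{"jaw":0.45,"delta_pos":[0.595,0.815,0],"rot":[0,0,0]},{"jaw":0.45,"delta_pos":[0.595,0.815,0],"rot":[0,0,0]},{"jaw":0.45,"delta_pos":[0.595,0.815,0],"rot":[0,0,0]},{"jaw":0.45,"delta_pos":[0,0,0],"rot":[0,0,0]},{"jaw":0.45,"delta_pos":[0,0,0.7],"rot":[0,0,0]},{"jaw":0.45,"delta_pos":[0,0,0.7],"rot":[0,0,0]},{"jaw":0.45,"delta_pos":[0,0,0.6],"rot":[0,0,0]},{"jaw":0.45,"delta_pos":[0,0,0.4],"rot":[0,0,0]},{"jaw":0.45,"delta_pos":[0,0,0],"rot":[0,0,0]},{"jaw":0.45,"delta_pos":[0,0,0],"rot":[0,0,0]}]}'
python3 - <<'E'
from h import *
im=env.capture("scene")[160:250,270:390,::-1]
cv2.imwrite("pics/s4.png",cv2.resize(im,None,fx=6,fy=6,interpolation=cv2.INTER_CUBIC))
togo(509,31.7,127.5,-np.pi+.06)
E
```

```text
time: 15.05
tcp_pos: [509.2, 31.4, 127.6]
tcp_rot: [0.09, -3.14, 0.0]
ft_force: [-0.3, -0.2, 0.0]
grip_width: 41.7
gripper_force: 0.0
t 15.1 pos [509.6  31.4 128.2] yaw -3.084 q [-0.04 -0.03  1.86 -0.    1.31 -1.67] w 42.1 F [ 0.4 -0.6 -1. ] M [ 0.06 -0.14  0.03] gf 0.0
shift [0.02  0.01  0.023] turn z -0.03 tilt z-axis [ 0.001 -0.    -1.   ]
```

View pics/s4.png

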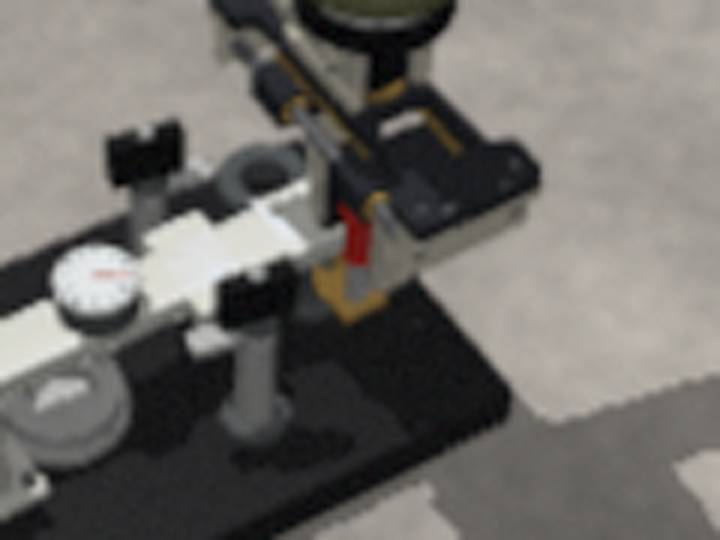

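The knob at (355,235) is between the fingers, and the right finger clears the nose block. Close.

```bash
python3 -m inch '{"deltas":[{"jaw":0,"delta_pos":[0,0,0],"rot":[0,0,0]},{"jaw":0,"delta_pos":[0,0,0],"rot":[0,0,0]},{"jaw":0,"delta_pos":[0,0,0],"rot":[0,0,0]},{"jaw":0,"delta_pos":[0,0,0],"rot":[0,0,0]},{"jaw":0,"delta_pos":[0,0,0],"rot":[0,0,0]},{"jaw":0,"delta_pos":[0,0,0],"rot":[0,0,0]}]}'
python3 -c "
from h import *
togo(509,31.7,127.5,-np.pi+.06)"
```

```text
time: 15.7
tcp_pos: [509.4, 31.5, 127.9]
tcp_rot: [-0.091, 3.139, -0.0]
ft_force: [0.5, -1.2, 4.1]
grip_width: 20.1
gripper_force: 30.0
t 15.7 pos [509.4  31.5 127.9] yaw -3.084 q [-0.04 -0.03  1.86 -0.    1.31 -1.67] w 20.1 F [ 0.5 -1.2  4.1] M [-0.24 -0.09  0.03] gf 30.0
shift [0.012 0.008 0.014] turn z -0.03 tilt z-axis [ 0.001 -0.    -1.   ]
```

An opening of 20.1 mm means the pads touch the head rather than the 16 mm stem. I'll open, go 3 mm lower and close again.

```bash
python3 -m inch '{"deltas":[{"jaw":0.4,"delta_pos":[0,0,0],"rot":[0,0,0]},{"jaw":0.4,"delta_pos":[0,0,0],"rot":[0,0,0]},{"jaw":0.4,"delta_pos":[0,0,0],"rot":[0,0,0]},{"jaw":0.4,"delta_pos":[0,0,0.1],"rot":[0,0,0]},{"jaw":0.4,"delta_pos":[0,0,0],"rot":[0,0,0]},{"jaw":0,"delta_pos":[0,0,0],"rot":[0,0,0]},{"jaw":0,"delta_pos":[0,0,0],"rot":[0,0,0]},{"jaw":0,"delta_pos":[0,0,0],"rot":[0,0,0]},{"jaw":0,"delta_pos":[0,0,0],"rot":[0,0,0]},{"jaw":0,"delta_pos":[0,0,0],"rot":[0,0,0]},{"jaw":0,"delta_pos":[0,0,0],"rot":[0,0,0]}]}'
python3 -c "
from h import *
togo(509,31.7,127.5,-np.pi+.06)"
```

```text
time: 16.8
tcp_pos: [509.0, 31.5, 124.4]
tcp_rot: [-0.091, 3.14, -0.0]
ft_force: [-1.2, -2.1, -0.2]
grip_width: 19.8
gripper_force: 30.0
t 16.8 pos [509.   31.5 124.4] yaw -3.084 q [-0.04 -0.03  1.86 -0.    1.31 -1.67] w 19.8 F [-1.2 -2.1 -0.2] M [-0.24 -0.21  0.  ] gf 30.0
shift [-0.002  0.007 -0.105] turn z -0.03 tilt z-axis [ 0. -0. -1.]
```

```bash
python3 - <<'E'
from h import *
im=env.capture("scene")[180:225,305:365,::-1]
a=cv2.resize(im,None,fx=10,fy=10,interpolation=cv2.INTER_CUBIC)
cv2.imwrite("pics/s5.png",a)
s=env.get_state()
for z in(145,138,107): print(proj("scene",(509.5,32,z)))
E
```

```text
[329.82587113 193.40513044]
[329.73175723 194.96054461]
[329.32510176 201.68131219]
```

View pics/s5.png

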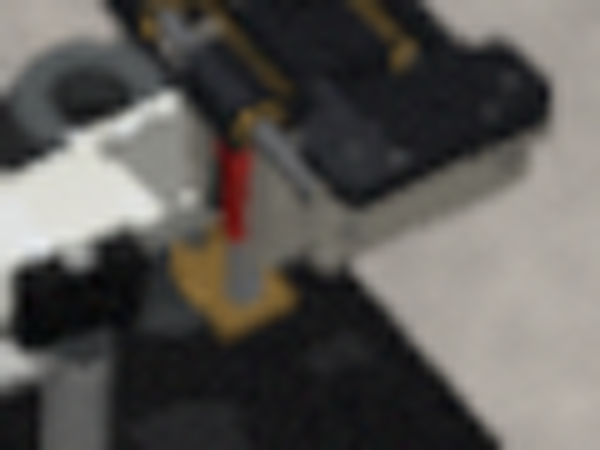

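The fingers straddle the stem at (233,195), and the head sits up between them. The grip is symmetric and firm at 30 N, and the head can't pull through. I'll try the pull and watch the force.

```bash
python3 -m inch '{"deltas":[{"jaw":0,"delta_pos":[0,0.15,0],"rot":[0,0,0]},{"jaw":0,"delta_pos":[0,0.15,0],"rot":[0,0,0]},{"jaw":0,"delta_pos":[0,0.15,0],"rot":[0,0,0]},{"jaw":0,"delta_pos":[0,0.15,0],"rot":[0,0,0]},{"jaw":0,"delta_pos":[0,0.1,0],"rot":[0,0,0]},{"jaw":0,"delta_pos":[0,0,0],"rot":[0,0,0]},{"jaw":0,"delta_pos":[0,0,0],"rot":[0,0,0]}]}'
python3 -c "
from h import *
togo(507.7,53.5,124.5,-np.pi+.06)"
```

```text
time: 17.55
tcp_pos: [507.9, 51.2, 124.4]
tcp_rot: [-0.09, 3.14, -0.005]
ft_force: [0.7, -11.0, -0.9]
grip_width: 19.7
gripper_force: 30.0
t 17.55 pos [507.9  51.2 124.4] yaw -3.084 q [ 0.   -0.03  1.86 -0.    1.31 -1.63] w 19.7 F [  0.7 -11.   -0.9] M [-1.64 -0.19 -0.  ] gf 30.0
shift [ 0.001  0.075 -0.004] turn z -0.03 tilt z-axis [ 0.    -0.003 -1.   ]
```

```bash
python3 -m inch '{"deltas":[{"jaw":0,"delta_pos":[0,0.07,0],"rot":[0,0,0]},{"jaw":0,"delta_pos":[0,0.06,0],"rot":[0,0,0]},{"jaw":0,"delta_pos":[0,0,0],"rot":[0,0,0]},{"jaw":0,"delta_pos":[0,0,0],"rot":[0,0,0]}]}'
python3 - <<'E'
from h import *
togo(507.7,53.5,124.5,-np.pi+.06)
# lift plan: knob rises on an arc about the hinge axis (world pts), tool follows
h=np.array([-220,0,124.5-94.]);
prev=h
for th in np.radians(np.arange(5,31,5)):
    p=Ro.from_rotvec([0,th,0]).apply(h)
    Rt=Ro.from_rotvec([0,th-np.radians(5),0])  # arm axes before the row
    print(np.degrees(th).round(),Rt.inv().apply(p-prev).round(2),(p-h).round(1)); prev=p
for d in(1,2.5): 
    p=Ro.from_rotvec([0,np.radians(d),0]).apply(h)-h; print("row",d,"tool x,z",round(-p[0]/30,3),round(-p[2]/30,3))
E
```

```text
time: 17.95
tcp_pos: [507.8, 52.9, 124.4]
tcp_rot: [-0.089, 3.14, -0.01]
ft_force: [0.3, -22.4, -0.7]
grip_width: 19.7
gripper_force: 30.0
t 17.95 pos [507.8  52.9 124.4] yaw -3.085 q [ 0.01 -0.03  1.86 -0.01  1.31 -1.62] w 19.7 F [  0.3 -22.4  -0.7] M [-3.31 -0.31  0.02] gf 30.0
shift [ 0.002  0.022 -0.004] turn z -0.04 tilt z-axis [ 0.    -0.006 -1.   ]
5.0 [ 3.5   0.   19.06] [ 3.5  0.  19.1]
10.0 [ 3.5   0.   19.06] [ 8.6  0.  37.7]
15.0 [ 3.5   0.   19.06] [15.4  0.  55.9]
20.0 [ 3.5   0.   19.06] [23.7  0.  73.4]
25.0 [ 3.5   0.   19.06] [33.5  0.  90.1]
30.0 [ 3.5   0.   19.06] [ 44.7   0.  105.9]
row 1 tool x,z -0.019 -0.128
row 2.5 tool x,z -0.051 -0.319
```

The slide is on its stop, with the force climbing steeply to 22 N. I'll lift along the hinge arc, starting with a short check.

```bash
python3 -m inch '{"deltas":[{"jaw":0,"delta_pos":[-0.019,0,-0.128],"rot":[0,0.2,0]},{"jaw":0,"delta_pos":[-0.019,0,-0.128],"rot":[0,0.2,0]},{"jaw":0,"delta_pos":[-0.019,0,-0.128],"rot":[0,0.2,0]},{"jaw":0,"delta_pos":[-0.019,0,-0.128],"rot":[0,0.2,0]},{"jaw":0,"delta_pos":[0,0,0],"rot":[0,0,0]}]}'
python3 - <<'E'
from h import *
togo(507.7,53.5,124.5,-np.pi+.06)
im=env.capture("scene")[150:250,232:370,::-1]
cv2.imwrite("pics/s6.png",cv2.resize(im,None,fx=5,fy=5,interpolation=cv2.INTER_CUBIC))
E
```

```text
time: 18.45
tcp_pos: [510.3, 52.9, 139.4]
tcp_rot: [0.086, -3.069, 0.013]
ft_force: [0.3, -21.9, -4.8]
grip_width: 19.7
gripper_force: 30.0
t 18.45 pos [510.3  52.9 139.4] yaw -3.086 q [ 0.01  0.03  1.77 -0.01  1.4  -1.61] w 19.7 F [  0.3 -21.9  -4.8] M [-3.13 -0.31  0.24] gf 30.0
shift [0.051 0.027 0.5  ] turn z -0.05 tilt z-axis [-0.071 -0.01  -0.997]
```

View pics/s6.png

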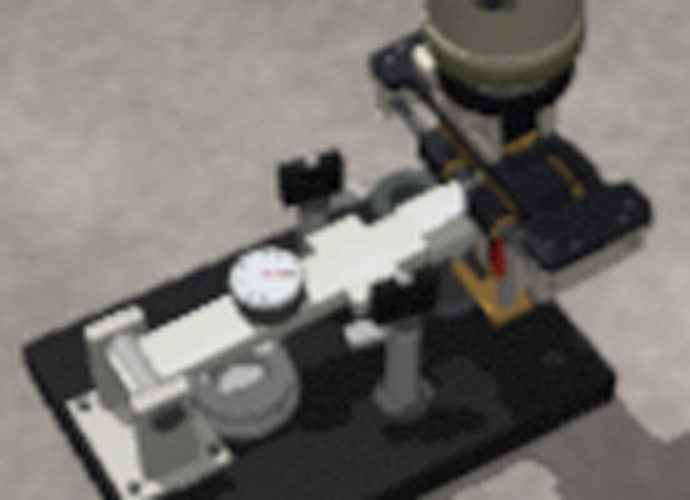

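The arm is rising with the knob: the nose at (450,200) has lifted off the ball, the slide is still out, and the load is about 4 N. Continuing.

```bash
python3 -m inch '{"deltas":[{"jaw":0,"delta_pos":[-0.038,0,-0.256],"rot":[0,0.4,0]},{"jaw":0,"delta_pos":[-0.038,0,-0.256],"rot":[0,0.4,0]},{"jaw":0,"delta_pos":[-0.038,0,-0.256],"rot":[0,0.4,0]},{"jaw":0,"delta_pos":[-0.038,0,-0.256],"rot":[0,0.4,0]},{"jaw":0,"delta_pos":[-0.038,0,-0.256],"rot":[0,0.4,0]},{"jaw":0,"delta_pos":[-0.038,0,-0.256],"rot":[0,0.4,0]},{"jaw":0,"delta_pos":[-0.038,0,-0.256],"rot":[0,0.4,0]},{"jaw":0,"delta_pos":[-0.038,0,-0.256],"rot":[0,0.4,0]},{"jaw":0,"delta_pos":[-0.038,0,-0.256],"rot":[0,0.4,0]},{"jaw":0,"delta_pos":[-0.038,0,-0.256],"rot":[0,0.4,0]},{"jaw":0,"delta_pos":[-0.038,0,-0.256],"rot":[0,0.4,0]},{"jaw":0,"delta_pos":[-0.019,0,-0.128],"rot":[0,0.2,0]},{"jaw":0,"delta_pos":[0,0,0],"rot":[0,0,0]},{"jaw":0,"delta_pos":[0,0,0],"rot":[0,0,0]},{"jaw":0,"delta_pos":[0,0,0],"rot":[0,0,0]},{"jaw":0,"delta_pos":[0,0,0],"rot":[0,0,0]}]}'
python3 - <<'E'
from h import *
togo(507.7,53.5,124.5,-np.pi+.06)
im=env.capture("scene")[130:250,232:380,::-1]
cv2.imwrite("pics/s7.png",cv2.resize(im,None,fx=5,fy=5,interpolation=cv2.INTER_CUBIC)[:600])
E
```

```text
time: 20.1
tcp_pos: [544.6, 54.9, 220.3]
tcp_rot: [0.071, -2.668, 0.026]
ft_force: [-0.7, -21.9, -3.9]
grip_width: 20.0
gripper_force: 30.0
t 20.1 pos [544.6  54.9 220.3] yaw -3.09 q [ 0.02  0.46  1.2  -0.02  1.96 -1.61] w 20.0 F [ -0.7 -21.9  -3.9] M [-2.87 -0.64  1.46] gf 30.0
shift [-0.358  0.041  3.402] turn z -0.1 tilt z-axis [-0.455 -0.031 -0.89 ]
```

View pics/s7.png

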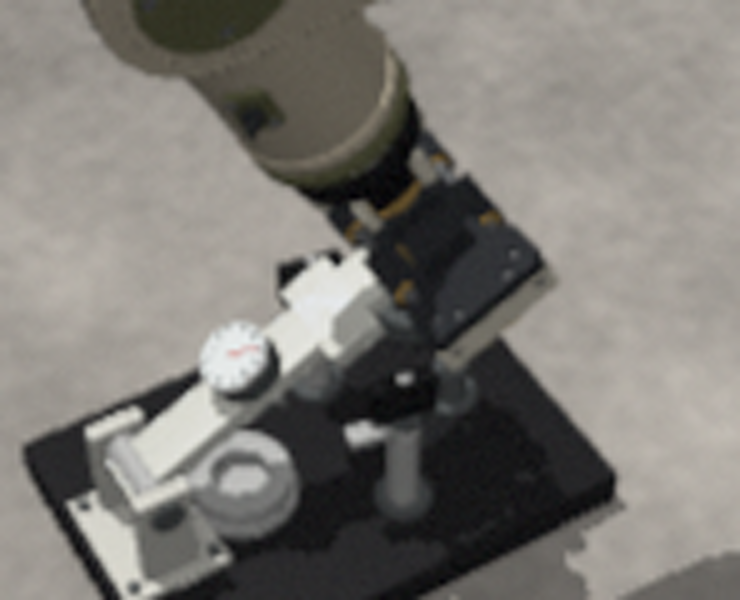

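The arm is up about 27° and held by the knob. The dial is at (237,360), the nose is well above the ball post at (455,385), and the test ring is still in place at (245,485). The load is steady, so I'm handing in.

```bash
python3 -c "
from station import env
import numpy as np
s=env.get_state();print(s['time'],np.round(s['qvel'],3),s['tcp_pos']);print(env.hand_in())"
```

```text
20.15 [-0.001 -0.002  0.001  0.     0.    -0.001] [544.61896743  54.93284929 220.2665822 ]
the job is handed in; nothing more can be done
None
```

I handed the job in at 20 s: both clamps are turned to their stops, the latch is pulled out to its stop, and the gripper is holding the arm still by the knob, its nose about 100 mm above the ball by calculation; no verdict came back.

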